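# Close up the loaded drill jig

## Task

Close up the drill jig: slide the yellow jaw blank along the bed, against the side fence, until its square tongue is plugged fully home in the socket of the head block. Then bring the red clamp lever down so that its pad bites the blank firmly, without crushing it, and leave it clamped. Do not lift the blank off the bed, and leave the loose parts round the jig where they are.

Things in the scene. Friction and masses are not known exactly. Their poses are not given: they have to be found in the camera images.
- jig: Fixed drill jig, jig frame in mm. Origin: on the table under the middle of the socket's mouth; x = the way the blank is pushed home (away from the robot), y left, z up. Steel bed x -210..90, y -95..55, top z 12. Grey head block x 0..80, y -45..45, top z 45, with hinge cheeks x 45..78, y -25..25, up to z 85.
- socket (a point): Middle of the socket's mouth at bed height, jig (0, 0, 12), axes as the jig's. The socket is a square hole in the head block's -x face, 23 mm wide (y -11.5..11.5), z 15.5..34.5, 35 mm deep.
- fence (a point): Middle of the dark side fence's guiding face at bed height, jig (-100, 28, 12). The fence runs along jig x from -200 to 0, its guiding face at jig y 28 looks to -y, it is 14 mm thick, top z 30.
- blank: Loose scuffed yellow jaw blank on the bed, about 0.4 kg: body 90 (x) x 56 (y) x 26 mm high, square tongue 22 mm long, 20 wide, 5 to 21 mm above its underside, on its +x end. Origin: centre of the 90 mm body's underside. Home: origin at jig (-45, 0, 12), end face on the head block, left side on the fence. Starts 35-60 mm short, 10-26 mm off the fence, up to 0.2 rad askew.
- blank_face (a point): Middle of the lower edge of the blank's +x end face (where the tongue stands out), 45 mm ahead of its origin; lies on socket when home.
- lever: Clamp lever. Origin on its hinge axis, jig (60, 0, 66), along jig y. Level = axes as the jig's, pad just on the seated blank; tilted by the angle that the handle is up: starts 1.15 to 1.45 rad (nearly upright), stops -0.12 and 1.6. Level, it points to jig -x: dark bar 22 wide, 14 high, to 130 mm from the hinge, then red handle 30 wide, 16 high, to 205 mm. Stiff: 4 to 7 N at the handle moves it.
- lever_grip (a point): Middle of the red handle's upper face, 165 mm from the hinge, 8 mm above the lever's mid line; the place to push. 1 N more here is 1.8 N more at the pad. The lever stays where it is left; on the blank it keeps only the bite it has been pushed to (up to about 14 N at the pad).
- pad (a point): Black rubber pad, 28 mm diameter, 7 mm thick, under the lever, 90 mm from the hinge; this point: centre of its lower face, which lies 28 mm below the lever's mid line. It lands on the blank's top at jig (-30, 0, 38 mm).
- chrome_socket: Bystander: chrome socket standing beside the jig, 31 mm diameter, 42 mm high; origin under its centre.
- washer: Bystander: black acetal thrust washer lying flat, 48 mm diameter, 6 mm thick; origin under its centre.
- dowel_block: Bystander: steel dowel block 44 x 32 x 22 mm with two 10 mm high dowels on top; origin under its centre.
- spool: Bystander: green anodised valve spool standing on end, 24 mm diameter, 48 mm high; origin under its centre.

How it is judged:
By the outcome, as a careful person would: the job done as asked, in the order asked, and still so for the second after the job is handed in, with the robot touching nothing.
It also fails if it takes over 67 s, if anything falls off the work surface, if the arm or the gripper's body presses on something with over 40 N, if the wrist force passes 120 N, or if a joint passes its speed limit or range.

## Robot

A 6-joint arm with a two-finger parallel gripper is mounted at the origin on the work surface. World frame = base frame: x ahead of the robot, y to its left, z up, the work surface at z = 0. Lengths are in m, angles in degrees, forces in N, time in s.
With the tool pointing down it reaches from about 0.275 to 0.75 m from the base axis. Payload 10.2 kg.
Tool frame: the origin (TCP) lies midway between the tips of the shut fingers; the grasp point (between the pads) lies 19 mm behind it (manip.tcp_to_grasp is the distance from the TCP to the grasp point, in m); z points along the fingers, y is the line along which they close (so a half turn about z gives the same grasp; the last joint's range is limited). The gripper opens to 88 mm and grips with 3 to 60 N. Pads are 18 mm wide; open, the fingers measure 123 mm over their backs; the gripper's body (75 mm by 187 mm) begins 45 mm behind the grasp point.
Start: joints at [-83.789, 17.928, 85.812, -0, 76.261, -12.8], TCP at [0.171, -0.496, 0.207] pointing down, gripper open.
Joint ranges: [-168.41, 168.41], [-55.51, 124.54], [10.69, 146.95], [-70.63, 250.63], [1, 178], [-165.06, 165.06]. Speed limits (degrees/s): [136.94, 136.94, 172.46, 180, 180, 180].

## Interface

Orientations are given as [roll, pitch, yaw] about the fixed x, y, z axes, in that order (R = Rz(yaw) Ry(pitch) Rx(roll)).
In Python, from station import manip, grab_frame, workorder gives the robot as it stands.
- The arm moves only by the tool move_arm, never from a script. Its arguments are lists of equal length, an entry for each row: "claw": the finger opening in m, from 0 to 0.0881; "linear": the shift along the tool's x, y, z in m, a list of three; "rot": the turn, a rotation vector about the tool's x, y, z in rad, a list of three. In form: {"claw": [claw, ...], "linear": [[x, y, z], ...], "rot": [[ax, ay, az], ...]}. A call has 1 to 5 rows; each row shifts and turns the commanded pose from where the row before left it, along the tool's axes as they then stand; what a row does not reach is not made up. A row lasts 1/12 s, in which the tool goes at most 41.7 mm and 7.16 degrees, less where a joint would pass 70% of its speed; a pose out of reach is approached as far as the arm can. A call is refused whole if a number of a shift passes 0.0417 or a number of a turn 0.125, either way. A call with a gripper value outside its range is refused whole. The fingers move at their own pace and stop on an object; "newtons" is the grip in N (left out, the last holds). Time passes only in rows, so rows that do not move let the fingers close. It gives the time, the measured TCP pose, the force, the opening and the grip force at its end, in the units of the state.
- manip.read_state(): the state, without advancing time (a new reading comes with each control period).
- grab_frame(name): name is "side" or "top"; returns a dict with "color" (480x640x3 uint8, blue, green, red), "z_map" (480x640 float32, m along the optical axis (not along the pixel's ray), 0 where there is no reading), "fx", "fy", "cx", "cy" (pixels), "rvec" (rotation vector, rad) and "tvec" (3), from world to camera coordinates, as OpenCV has them. Camera axes: x right, y down, z forward; pixel columns grow to the right and rows downward; lengths in m; the calibration is good to about 2 mm. A picture is of the moment at which its call begins.
- workorder.sign_off(): hands the job in; it is judged then, once.
The state is a dict: "time_s": time; "joint_positions": joint angles; "dq": joint speeds; "joint_torque": joint torques, N m; "ee_pos": TCP position; "ee_rot": TCP orientation; "contact_force": force on the tool from outside, world axes, zero at the start; "moment": the same for the moment, N m; "finger_gap": finger opening in m; "grasp_force": force on a finger pad.
Only numpy, scipy, OpenCV 4.12 (cv2) and the standard library are available. Lean on these libraries where they do the work, as an engineer would, in place of code of your own. Each camera call takes 0.05 s, during which the arm holds its last target. There are 200 camera calls.

## Working session

There is one attempt and no reset: what is moved stays moved. The work goes in short steps, Python scripts to look and compute and a tool call to move; the robot and the scene stay as the last step left them, time stands still between calls to the robot, and variables do not carry over. Pictures are saved under pics/ and viewed, at most 11 in all, crops included, and the job is handed in when it is done.

Besides the shell and the picture viewer there is one more tool, called after "Call:" by a JSON object that holds its "op" and its "data". move_arm: Moves the arm, as the interface text tells. Its arguments: {"type":"object","properties":{"claw":{"type":"array","items":{"type":"number"}},"linear":{"type":"array","items":{"type":"array","items":{"type":"number"}}},"rot":{"type":"array","items":{"type":"array","items":{"type":"number"}}},"newtons":{"type":"number"}},"required":["claw","linear","rot"]}

```bash
mkdir -p pics
cat > h.py <<'E'
import numpy as np, cv2
from station import manip, grab_frame, workorder
from scipy.spatial.transform import Rotation as Ro
def cloud(f):
    z=f["z_map"]; v,u=np.mgrid[:480,:640]
    P=np.stack([(u-f["cx"])/f["fx"]*z,(v-f["cy"])/f["fy"]*z,z],-1)
    R=cv2.Rodrigues(np.array(f["rvec"],float))[0]
    W=(P-np.array(f["tvec"]).ravel())@R
    W[z==0]=np.nan
    return W
E
python3 - <<'E'
from h import *
for n in("side","top"):
    f=grab_frame(n); cv2.imwrite(f"pics/{n}0.png",f["color"]); np.savez(f"{n}0.npz",**f)
    R=cv2.Rodrigues(np.array(f["rvec"],float))[0]; print(n,-R.T@np.array(f["tvec"]).ravel(),f["fx"],np.round(R,2).tolist(), (f["z_map"]==0).mean())
print(manip.read_state())
E
```

```text
side [ 0.29298556 -0.5428666   0.48196495] 520.6194731172127 [[0.88, -0.48, 0.02], [-0.23, -0.47, -0.85], [0.41, 0.75, -0.52]] 0.00390625
top [0.45894254 0.00840105 0.83569441] 566.4026515766476 [[0.0, -1.0, -0.01], [-0.98, 0.0, -0.18], [0.18, 0.01, -0.98]] 0.003818359375
{'time_s': 0.1, 'joint_positions': array([-8.37902731e+01,  1.79561339e+01,  8.58487275e+01,  1.07754930e-03,
        7.62591086e+01, -1.28000093e+01]), 'dq': array([-0.01980886, -0.10740755, -0.23380516,  0.03079591,  0.01190491,
        0.12212307]), 'joint_torque': array([ 3.61142789e-03, -4.02807426e+01, -2.52647173e+01,  6.95789256e-02,
        3.41450062e-02, -6.63778178e-05]), 'ee_pos': array([ 0.17097312, -0.49612439,  0.20622534]), 'ee_rot': array([-1.79937852e+02, -1.51928706e-02,  1.90094714e+01]), 'contact_force': array([-0.11169007,  0.30740943, -0.33048528]), 'moment': array([-0.00364299,  0.0285949 , -0.02329031]), 'grasp_force': 0.0, 'finger_gap': 0.08802194723251743}
```

View pics/top0.png

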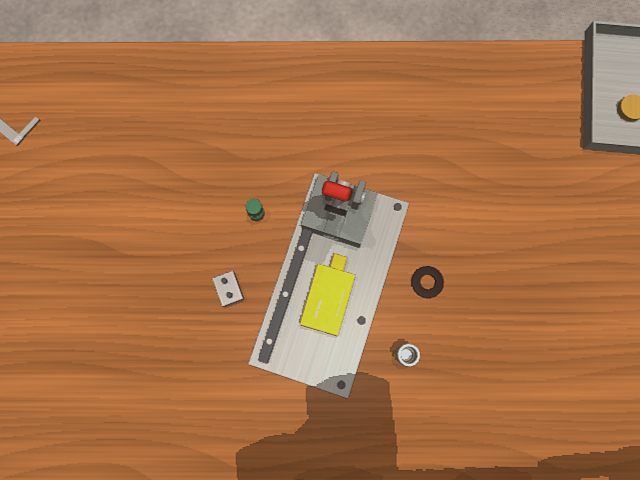

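View pics/side0.png

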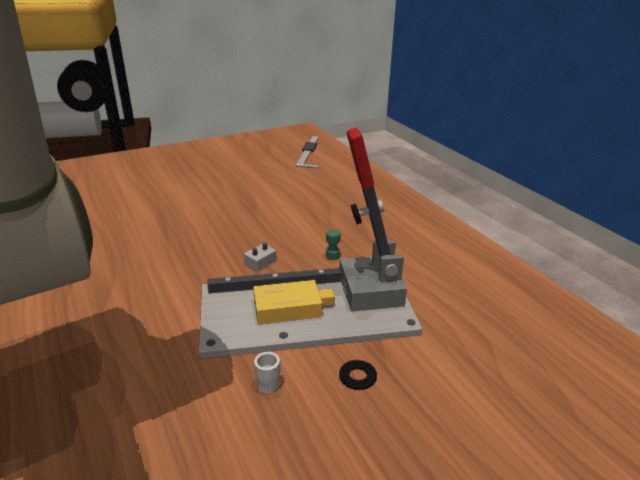

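The top view shows the bed with its corners near (249,363), (349,397), (408,203) and (317,174). The blank is at about (328,298) with its tongue at (339,262), the fence runs (265,360)–(305,235), and the head block is at (340,215). The side view shows the lever nearly upright, with its red handle at (360,155).

```bash
cat >> h.py <<'E'
def ray(f,uv,z):
    R=cv2.Rodrigues(np.array(f["rvec"],float))[0]; c=-R.T@np.array(f["tvec"]).ravel()
    uv=np.atleast_2d(uv).astype(float)
    d=np.c_[(uv[:,0]-f["cx"])/f["fx"],(uv[:,1]-f["cy"])/f["fy"],np.ones(len(uv))]@R
    return c+d*((z-c[2])/d[:,2])[:,None]
def yellow(f,box=None):
    h=cv2.cvtColor(f["color"],cv2.COLOR_BGR2HSV)
    m=cv2.inRange(h,(22,120,90),(34,255,255))
    if box: k=np.zeros_like(m); k[box[1]:box[3],box[0]:box[2]]=1; m=m*k
    return m
def blank(f,J=None,box=(230,170,420,400)):
    """body top rect from the mask opened to drop the tongue; origin xy, yaw near ref"""
    m=cv2.morphologyEx(yellow(f,box),cv2.MORPH_OPEN,np.ones((25,25)) if 0 else cv2.getStructuringElement(cv2.MORPH_ELLIPSE,(27,27)))
    c=max(cv2.findContours(m,cv2.RETR_EXTERNAL,cv2.CHAIN_APPROX_NONE)[0],key=cv2.contourArea)[:,0]
    W=ray(f,c,0.038)[:,:2]
    return cv2.minAreaRect((W*1000).astype(np.float32))
E
python3 - <<'E'
from h import *
f=dict(np.load("top0.npz")); W=cloud(f)
m=np.zeros((480,640),np.uint8); z=W[...,2]
m[(z>0.006)&(z<0.020)]=255; m[:160]=0;m[420:]=0;m[:,:235]=0;m[:,410:]=0
n,l,s,_=cv2.connectedComponentsWithStats(m); k=1+np.argmax(s[1:,4]); m=(l==k).astype(np.uint8)
c=np.argwhere(m); P=W[c[:,0],c[:,1]]
print("bedz",np.median(P[:,2]),P[:,2].std())
r=cv2.minAreaRect((P[:,:2]*1000).astype(np.float32)); print("bed",r, cv2.boxPoints(r).tolist())
c=max(cv2.findContours(m,cv2.RETR_EXTERNAL,cv2.CHAIN_APPROX_NONE)[0],key=cv2.contourArea)[:,0]
r=cv2.minAreaRect((ray(f,c,0.012)[:,:2]*1000).astype(np.float32)); print("bed2",r,cv2.boxPoints(r).tolist())
r=blank(f); print("blank",r,cv2.boxPoints(r).tolist())
y=yellow(f,(230,170,420,400)); print("tongue/all top z",np.nanmedian(z[y>0]))
# head block top & cheeks
b=(z>0.040)&(z<0.05); b[:160]=0;b[260:]=0;b[:,:290]=0;b[:,400:]=0
r=cv2.minAreaRect((W[b][:,:2]*1000).astype(np.float32)); print("head",r)
fe=(z>0.025)&(z<0.034)&(y==0); fe[:220]=0;fe[380:]=0;fe[:,:250]=0;fe[:,312:]=0
r=cv2.minAreaRect((W[fe][:,:2]*1000).astype(np.float32)); print("fence",r,cv2.boxPoints(r).tolist())
h=cv2.cvtColor(f["color"],cv2.COLOR_BGR2HSV); rd=(h[...,1]>180)&((h[...,0]<6)|(h[...,0]>174)); rd[:160]=0;rd[220:]=0;rd[:,:310]=0;rd[:,370:]=0
print("red",np.nanpercentile(W[rd],[2,50,98],axis=0))
g=dict(np.load("side0.npz")); V=cloud(g); h=cv2.cvtColor(g["color"],cv2.COLOR_BGR2HSV); rd=(h[...,1]>180)&((h[...,0]<6)|(h[...,0]>174)); rd[:120]=0;rd[200:]=0;rd[:,:340]=0;rd[:,380:]=0
Q=V[rd];Q=Q[~np.isnan(Q[:,0])];print("redside",np.percentile(Q,[2,50,98],axis=0)); d=np.linalg.svd(Q-Q.mean(0),full_matrices=False)[2][0];print(Q.mean(0),d)
E
```

```text
bedz 0.012040571741268304 0.001495303666344159
bed ((558.7328491210938, -10.629989624023438), (150.31394958496094, 300.08935546875), 71.60733795166016) [[392.6388854980469, -34.604454040527344], [677.3986206054688, -129.2908935546875], [724.8267822265625, 13.344474792480469], [440.06707763671875, 108.03091430664062]]
bed2 ((558.5528564453125, -10.666152954101562), (149.65269470214844, 299.42510986328125), 71.57681274414062) [[392.8657531738281, -34.343406677246094], [676.94482421875, -128.97161865234375], [724.239990234375, 13.011100769042969], [440.160888671875, 107.63931274414062]]
blank ((551.2492065429688, -6.7093505859375), (46.0706787109375, 48.9512939453125), 71.70542907714844) [[520.7798461914062, -20.89740753173828], [567.2568969726562, -36.26333999633789], [581.7185668945312, 7.478706359863281], [535.2415161132812, 22.84463882446289]]
tongue/all top z 0.03786194256783047
head ((659.476806640625, -23.212604522705078), (90.0284194946289, 80.43038940429688), 71.75558471679688)
fence ((532.1212158203125, 34.16954803466797), (57.39497375488281, 200.05465698242188), 72.05757904052734) [[428.11798095703125, 37.682247161865234], [618.4432983398438, -23.946809768676758], [636.1244506835938, 30.656848907470703], [445.79913330078125, 92.28590393066406]]
red [[ 0.61532102 -0.02572249  0.25790819]
 [ 0.62407517 -0.01114436  0.26226061]
 [ 0.63291174  0.00246554  0.26494641]]
redside [[ 0.61367006 -0.03154219  0.19350819]
 [ 0.62525124 -0.02600603  0.23127778]
 [ 0.63995975 -0.00741222  0.2632533 ]]
[ 0.62568123 -0.02456981  0.2305898 ] [ 0.25383162 -0.14869389 -0.95575082]
```

```bash
cat >> h.py <<'E'
O=np.array([621.6,-10.5]); A=np.radians(-18.35)
def tojig(p): 
    d=np.atleast_2d(p)-O; return np.c_[d@[np.cos(A),np.sin(A)],d@[-np.sin(A),np.cos(A)]]
def toworld(q):
    q=np.atleast_2d(q); return O+q[:,:1]*[np.cos(A),np.sin(A)]+q[:,1:2]*[-np.sin(A),np.cos(A)]
def bl(f,quiet=False):
    W=cloud(f); P=W[...]; xy=tojig(W[...,:2].reshape(-1,2)*1000).reshape(480,640,2); z=W[...,2]*1000
    m=((z>35.5)&(z<41)&(xy[...,0]>-215)&(xy[...,0]<-3)&(xy[...,1]>-90)&(xy[...,1]<45)).astype(np.uint8)
    n,l,s,_=cv2.connectedComponentsWithStats(m); k=1+np.argmax(s[1:,4])
    r=cv2.minAreaRect(xy[l==k].astype(np.float32)); b=cv2.boxPoints(r)
    print("blank jig c",np.round(r[0],1),"size",np.round(r[1],1),"ang",round(r[2],2),np.round(b,1).tolist())
E
python3 - <<'E'
from h import *
f=dict(np.load("top0.npz")); bl(f)
W=cloud(f);z=W[...,2]
print(tojig(W[290:320:6,320][:,:2]*1000).round(1).tolist(), z[290:320:6,320])
g=dict(np.load("side0.npz")); bl(g)
for n,(u0,v0,u1,v1) in dict(spool=(243,195,268,222),dowel=(208,268,246,308),chrome=(393,340,424,370),washer=(408,262,446,300)).items():
    s=W[v0:v1,u0:u1]; q=s[s[...,2]>0.004]; print(n,tojig(q[:,:2]*1000).mean(0).round(),q[:,2].max().round(3))
print("red jig top",tojig([624,-11]),"side mean",tojig([625.7,-24.6]))
E
```

```text
blank jig c [-88.2 -24.4] size [89.7 56. ] ang 1.86 [[-134.0, 2.0999999046325684], [-132.1999969482422, -53.79999923706055], [-42.5, -50.900001525878906], [-44.29999923706055, 5.0]]
[[-79.5, -10.3], [-87.4, -12.9], [-95.7, -15.6], [-103.6, -18.2], [-111.6, -20.9]] [0.03791193 0.03655306 0.04020368 0.03888935 0.04030775]
blank jig c [-90.3 -24.7] size [90.1 60.1] ang 1.74 [[-136.1999969482422, 3.9000000953674316], [-134.39999389648438, -56.099998474121094], [-44.400001525878906, -53.400001525878906], [-46.20000076293945, 6.699999809265137]]
spool [  2. 116.] 0.051
dowel [-118.  116.] 0.035
chrome [-126. -155.] 0.045
washer [ -15. -156.] 0.01
red jig top [[2.43537309 0.28099453]] side mean [[  8.33049375 -12.09226504]]
```

Call:
{"op": "move_arm", "data": {"claw": [0,0,0,0,0], "linear": [[0,0,0],[0,0,0],[0,0,0],[0,0,0],[0,0,0]], "rot": [[0,0,0.1087],[0,0,0.1087],[0,0,0.1087],[0,0,0.1087],[0,0,0.1087]], "newtons": 20}}

```text
time_s: 0.52
ee_pos: [0.171, -0.4962, 0.2064]
ee_rot: [-180.0, 0.0, -12.4]
contact_force: [0.6, -0.1, 0.4]
finger_gap: 0.0569
grasp_force: 0.0
```

Call:
{"op": "move_arm", "data": {"claw": [0,0,0,0,0], "linear": [[0,0,0],[0.0117,-0.0324,0],[0.0117,-0.0324,0],[0.0117,-0.0324,0],[0.0117,-0.0324,0]], "rot": [[0,0,0.1087],[0,0,0],[0,0,0],[0,0,0],[0,0,0]]}}

```text
time_s: 0.93
ee_pos: [0.2568, -0.3866, 0.2064]
ee_rot: [-180.0, 0.0, -18.4]
contact_force: [0.0, -0.8, -0.1]
finger_gap: 0.0231
grasp_force: 0.0
```

Call:
{"op": "move_arm", "data": {"claw": [0,0,0,0,0], "linear": [[0.0117,-0.0324,0],[0.0117,-0.0324,0],[0.0117,-0.0324,0],[0.0117,-0.0324,0],[0.0117,-0.0324,0]], "rot": [[0,0,0],[0,0,0],[0,0,0],[0,0,0],[0,0,0]]}}

```text
time_s: 1.35
ee_pos: [0.3634, -0.2512, 0.2066]
ee_rot: [-180.0, 0.0, -18.4]
contact_force: [0.3, -0.8, 0.6]
finger_gap: 0.0003
grasp_force: 0.0
```

Call:
{"op": "move_arm", "data": {"claw": [0,0,0,0,0], "linear": [[0.0117,-0.0324,0],[0.0117,-0.0324,0],[0.0117,-0.0324,0],[0.0117,-0.0324,0],[0.0117,-0.0324,0]], "rot": [[0,0,0],[0,0,0],[0,0,0],[0,0,0],[0,0,0]]}}

```text
time_s: 1.77
ee_pos: [0.47, -0.1158, 0.2066]
ee_rot: [-180.0, 0.0, -18.4]
contact_force: [0.5, 0.0, 0.5]
finger_gap: 0.0006
grasp_force: 0.0
```

Call:
{"op": "move_arm", "data": {"claw": [0,0,0,0,0], "linear": [[0.0113,-0.0313,0],[0.0113,-0.0313,0],[0,0,0.035],[0,0,0.035],[0,0,0.035]], "rot": [[0,0,0],[0,0,0],[0,0,0],[0,0,0],[0,0,0]]}}

```text
time_s: 2.18
ee_pos: [0.5105, -0.0645, 0.1003]
ee_rot: [180.0, -0.0, -18.3]
contact_force: [1.2, -0.7, -0.3]
finger_gap: 0.0003
grasp_force: 0.0
```

Call:
{"op": "move_arm", "data": {"claw": [0,0,0,0,0], "linear": [[0,0,0.035],[0,0,0.024],[0,0,0.014],[0,0,0.0086],[0,0,0]], "rot": [[0,0,0],[0,0,0],[0,0,0],[0,0,0],[0,0,0]]}}

```text
time_s: 2.6
ee_pos: [0.5096, -0.0649, 0.0186]
ee_rot: [-180.0, 0.2, -18.4]
contact_force: [-0.0, -0.0, 0.5]
finger_gap: 0.0003
grasp_force: 0.0
```

Run:
```python
from h import *
f=grab_frame("side"); cv2.imwrite("pics/s1.png",f["color"][200:400,150:450].repeat(2,0).repeat(2,1)); s=manip.read_state(); print(s["ee_pos"],tojig(s["ee_pos"][:2]*1000),s["contact_force"])
```

```text
[ 0.51035395 -0.06512819  0.0199486 ] [[-88.3912196  -86.87298646]] [ 0.44687108 -0.46425279 -0.93494419]
```

View pics/s1.png

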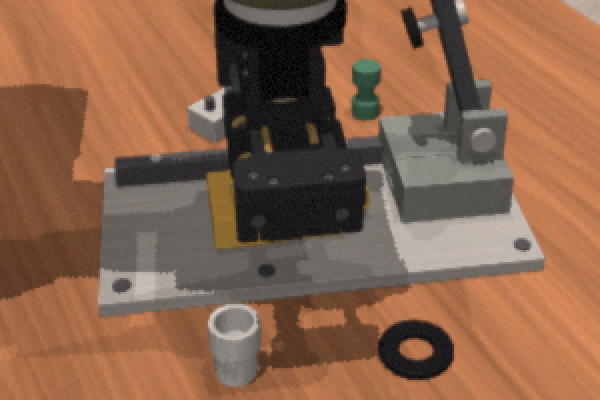

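The side view shows the shut fingers standing on the bed beside the blank's -y face, clear of the chrome socket at (235,345) in the crop and of the washer. I'll push towards the fence next.

Call:
{"op": "move_arm", "data": {"claw": [0,0,0,0,0], "linear": [[0,-0.005,0],[0,-0.005,0],[0,-0.005,0],[0,-0.005,0],[0,-0.005,0]], "rot": [[0,0,0],[0,0,0],[0,0,0],[0,0,0],[0,0,0]]}}

```text
time_s: 3.07
ee_pos: [0.5187, -0.0408, 0.0206]
ee_rot: [-180.0, -0.0, -18.3]
contact_force: [0.4, 0.3, 0.0]
finger_gap: 0.0002
grasp_force: 0.0
```

Call:
{"op": "move_arm", "data": {"claw": [0,0,0,0,0], "linear": [[0,-0.003,0],[0,-0.003,0],[0,-0.002,0],[0,-0.002,0],[0,-0.001,0]], "rot": [[0,0,0],[0,0,0],[0,0,0],[0,0,0],[0,0,0]]}}

```text
time_s: 3.48
ee_pos: [0.5219, -0.0308, 0.0201]
ee_rot: [180.0, 0.0, -18.4]
contact_force: [0.3, 0.1, 0.2]
finger_gap: 0.0005
grasp_force: 0.0
```

Run:
```python
from h import *
s=manip.read_state(); print(tojig(s["ee_pos"][:2]*1000),s["contact_force"])
f=grab_frame("top");bl(f);f=grab_frame("side");bl(f)
```

```text
[[-88.25837183 -50.64215952]] [0.27050039 0.0753072  0.18003353]Traceback (most recent call last):
  File "<stdin>", line 3, in <module>
  File "h.py", line 35, in bl
    n,l,s,_=cv2.connectedComponentsWithStats(m); k=1+np.argmax(s[1:,4])
                                                     ~~~~~~~~~^^^^^^^^^
    return _wrapfunc(a, 'argmax', axis=axis, out=out, **kwds)
    return bound(*args, **kwds)
ValueError: attempt to get argmax of an empty sequence
```

Call:
{"op": "move_arm", "data": {"claw": [0,0,0,0,0], "linear": [[0,-0.002,0],[0,-0.002,0],[0,-0.001,0],[0,0,0],[0,0,0]], "rot": [[0,0,0],[0,0,0],[0,0,0],[0,0,0],[0,0,0]]}}

```text
time_s: 3.95
ee_pos: [0.5234, -0.0262, 0.0201]
ee_rot: [-180.0, 0.0, -18.4]
contact_force: [1.2, 0.2, -0.3]
finger_gap: 0.0005
grasp_force: 0.0
```

Run:
```python
from h import *
s=manip.read_state(); print(tojig(s["ee_pos"][:2]*1000),s["contact_force"])
f=grab_frame("side"); cv2.imwrite("pics/s2.png",f["color"][200:400,150:450].repeat(2,0).repeat(2,1))
```

```text
[[-88.26702479 -45.80209212]] [ 1.23979192  0.2176755  -0.27348524]
```

View pics/s2.png

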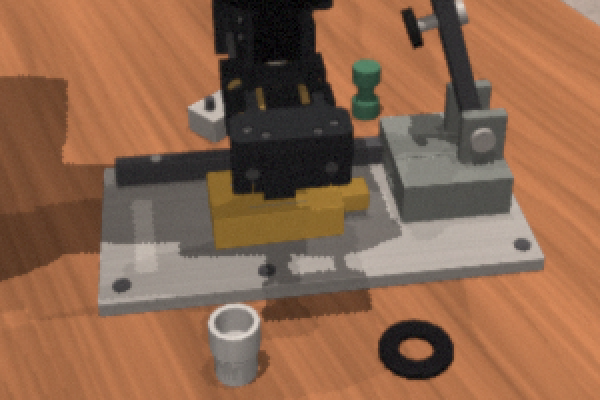

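The blank hasn't moved: it's still at about (280,210) in the crop, with the gripper's black block seen above or behind it. I'll check where the TCP projects.

Run:
```python
from h import *
s=manip.read_state(); print(s["ee_pos"],s["ee_rot"],s["joint_positions"],s["time_s"])
for n in("side","top"):
    f=grab_frame(n)
    K=np.array([[f["fx"],0,f["cx"]],[0,f["fy"],f["cy"]],[0,0,1]])
    w=np.array([s["ee_pos"],s["ee_pos"]+[0,0,.06],np.r_[toworld([-88,-52])[0]/1000,.038],np.r_[toworld([-210,-95])[0]/1000,.012]])
    p=cv2.projectPoints(w,np.array(f["rvec"],float),np.array(f["tvec"],float),K,None)[0][:,0]; print(n,p.round(0).tolist())
    W=cloud(f)
    for q in p[:2]: 
        x=W[int(q[1]),int(q[0])]; print("surface",tojig(x[:2]*1000),x[2])
    if n=="side":
        bl(f)
        for (u,v) in((285,190),(285,180),(285,170),(292,297),(265,295),(292,270)): x=W[v,u]; print((u,v),tojig(x[:2]*1000).round(1),x[2].round(3),f["color"][v,u])
        for (u,v) in((142,49),(122,49),(145,15),(100,60)): 
            u2,v2=150+u*1,200+v*1; x=W[v2,u2]; print("crop",(u,v),tojig(x[:2]*1000).round(1),x[2].round(3),f["color"][v2,u2])
    cv2.imwrite(f"pics/{n}3.png",f["color"])
```

```text
[ 0.52338716 -0.02624548  0.02010364] [ 1.79999156e+02  1.91202282e-03 -1.83583182e+01] [-1.56925792e+01  3.07789330e+01  9.78072674e+01 -9.64845036e-04
  5.14157488e+01  9.26663408e+01] 4.0
side [[290.0, 314.0], [289.0, 278.0], [290.0, 306.0], [200.0, 352.0]]
surface [[-90.1018288  -50.84441933]] 0.025345892971587427
surface [[ -97.49482301 -136.44089504]] 0.14508132222709058
blank jig c [-90.1 -25.1] size [90.3 57.7] ang 1.37 [[-135.89999389648438, 2.700000047683716], [-134.60000610351562, -55.0], [-44.20000076293945, -52.79999923706055], [-45.599998474121094, 4.800000190734863]]
(285, 190) [[-93.8 -76. ]] 0.224 [106 112 116]
(285, 180) [[-94.3 -84.8]] 0.24 [39 53 54]
(285, 170) [[ -96.  -104.9]] 0.261 [74 88 98]
(292, 297) [[-86.5 -59.8]] 0.059 [25 27 26]
(265, 295) [[-120.3  -22.9]] 0.039 [ 44 102 134]
(292, 270) [[ -94.2 -138.6]] 0.157 [29 28 28]
crop (142, 49) [[-86.2 -68.5]] 0.14 [18 14 19]
crop (122, 49) [[-112.4  -95.5]] 0.159 [35 34 35]
crop (145, 15) [[-80.5 -55.9]] 0.18 [16  9 13]
crop (100, 60) [[-136.2  103.1]] 0.016 [100 106 111]
top [[342.0, 305.0], [343.0, 301.0], [346.0, 305.0], [348.0, 399.0]]
surface [[-115.3374147   -40.30514301]] 0.33307921955721115
surface [[-112.41861674  -41.1455574 ]] 0.33477978088317983
```

Run:
```python
from h import *
c=cv2.imread("pics/side3.png")[230:340,220:360]; cv2.imwrite("pics/z3.png",cv2.convertScaleAbs(cv2.resize(c,None,fx=5,fy=5,interpolation=cv2.INTER_NEAREST),alpha=2,beta=20))
```

```text
(no output)
```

View pics/z3.png

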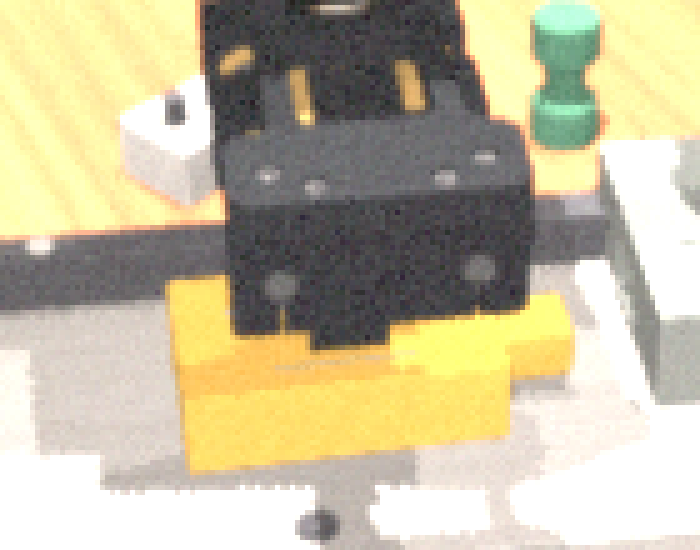

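The zoom shows the gripper body's lower edge at about (270,296) full-frame and a finger nub ending at (290,299), above the blank's top. The tip should project to (290,314). I'll measure the gripper's real height from the depth map.

Run:
```python
from h import *
f=grab_frame("side"); W=cloud(f)
for u in (270,285,290,294,315):
    for v in (285,290,294,296,298,300,303,306): 
        x=W[v,u]; print((u,v),tojig(x[:2]*1000).round(0)[0],x[2].round(3),f["color"][v,u].max(),end="; ")
    print()
```

```text
(270, 285) [-119. -132.] 0.134 24; (270, 290) [-119. -132.] 0.127 28; (270, 294) [-119. -131.] 0.121 26; (270, 296) [-119. -132.] 0.119 31; (270, 298) [-114.  -30.] 0.038 113; (270, 300) [-114.  -34.] 0.038 121; (270, 303) [-115.  -42.] 0.038 116; (270, 306) [-115.  -47.] 0.037 119; 
(285, 285) [-102. -130.] 0.132 25; (285, 290) [-102. -130.] 0.124 24; (285, 294) [-102. -129.] 0.118 26; (285, 296) [-96. -59.] 0.062 26; (285, 298) [-96. -58.] 0.058 25; (285, 300) [-94. -38.] 0.038 106; (285, 303) [-95. -46.] 0.039 118; (285, 306) [-95. -51.] 0.039 127; 
(290, 285) [ -96. -131.] 0.132 28; (290, 290) [ -96. -130.] 0.124 26; (290, 294) [ -96. -131.] 0.118 26; (290, 296) [-89. -62.] 0.063 27; (290, 298) [-89. -60.] 0.058 31; (290, 300) [-87. -39.] 0.038 111; (290, 303) [-88. -46.] 0.038 117; (290, 306) [-89. -52.] 0.039 136; 
(294, 285) [ -92. -132.] 0.132 24; (294, 290) [ -92. -131.] 0.124 25; (294, 294) [ -92. -131.] 0.118 26; (294, 296) [-84. -58.] 0.059 28; (294, 298) [-84. -58.] 0.056 34; (294, 300) [-82. -40.] 0.039 115; (294, 303) [-83. -47.] 0.039 124; (294, 306) [-83. -51.] 0.037 136; 
(315, 285) [ -67. -130.] 0.127 48; (315, 290) [ -66. -125.] 0.117 23; (315, 294) [-51. -28.] 0.037 164; (315, 296) [-52. -35.] 0.038 158; (315, 298) [-52. -40.] 0.038 160; (315, 300) [-53. -44.] 0.038 155; (315, 303) [-54. -49.] 0.037 169; (315, 306) [-54. -52.] 0.034 141;
```

The depth map shows the real fingertip at about z 0.055 while the state reports 0.020. The arm's readout is about 34 mm off in height here and a few mm off in y, so the fingers passed over the blank. I'll back off, lower by guarded steps and measure again.

Call:
{"op": "move_arm", "data": {"claw": [0,0,0,0,0], "linear": [[0,0.015,0],[0,0.015,0],[0,0.015,0],[0,0.005,0],[0,0,0]], "rot": [[0,0,0],[0,0,0],[0,0,0],[0,0,0],[0,0,0]]}}

```text
time_s: 4.57
ee_pos: [0.5075, -0.0745, 0.0202]
ee_rot: [-180.0, -0.0, -18.5]
contact_force: [0.2, 1.8, 0.7]
finger_gap: 0.0003
grasp_force: 0.0
```

Call:
{"op": "move_arm", "data": {"claw": [0,0,0,0,0], "linear": [[0,0,0.006],[0,0,0.005],[0,0,0.004],[0,0,0],[0,0,0]], "rot": [[0,0,0],[0,0,0],[0,0,0],[0,0,0],[0,0,0]]}}

```text
time_s: 4.98
ee_pos: [0.5075, -0.0733, 0.0047]
ee_rot: [-180.0, 0.0, -18.3]
contact_force: [0.0, 1.1, -0.1]
finger_gap: 0.0008
grasp_force: 0.0
```

```bash
cat >> h.py <<'E'
def grip(f):
    "dark gripper points of the side view near the TCP: lowest finger and body points, jig mm"
    s=manip.read_state(); t=tojig(s["ee_pos"][:2]*1000)[0]; W=cloud(f)
    xy=tojig(W[...,:2].reshape(-1,2)*1000).reshape(480,640,2); z=W[...,2]*1000
    d=(f["color"].max(-1)<75)
    fi=d&(abs(xy[...,0]-t[0])<25)&(abs(xy[...,1]-t[1])<30)&(z>14)&(z<110)
    bo=d&(abs(xy[...,0]-t[0])<60)&(abs(xy[...,1]-t[1])<120)&(z>75)&(z<200)
    print("tcp jig",t.round(1),(s["ee_pos"][2]*1000).round(1),"F",s["contact_force"].round(1))
    for n,m in(("fing",fi),("body",bo)):
        if m.sum()>5: q=np.c_[xy[m],z[m]]; print(n,m.sum(),"x,y,z 2/50/98%",np.percentile(q,[2,50,98],axis=0).round(0).tolist())
E
python3 - <<'E'
from h import *
f=grab_frame("side"); grip(f); cv2.imwrite("pics/s4.png",f["color"])
g=grab_frame("top"); W=cloud(g); s=manip.read_state()
E
```

```text
tcp jig [-88.3 -95.6] 5.0 F [-0.2  0.4  0.6]
body 6107 x,y,z 2/50/98% [[-123.0, -189.0, 104.0], [-93.0, -131.0, 143.0], [-57.0, -26.0, 199.0]]
```

View pics/s4.png

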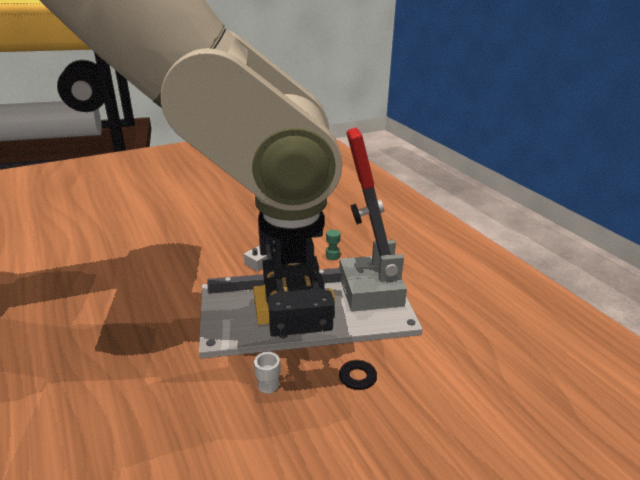

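The side view shows the gripper body at (300,310) in front of the blank and clear of the bystanders. The body's bottom at 104 mm confirms the +35 mm height offset, while x and y agree. I'll lower another 20 mm and push.

Call:
{"op": "move_arm", "data": {"claw": [0,0,0,0,0], "linear": [[0,0,0.006],[0,0,0.006],[0,0,0.004],[0,0,0.003],[0,0,0]], "rot": [[0,0,0],[0,0,0],[0,0,0],[0,0,0],[0,0,0]]}}

```text
time_s: 5.5
ee_pos: [0.5072, -0.0735, -0.0147]
ee_rot: [-180.0, 0.1, -18.4]
contact_force: [-0.1, 0.1, -0.1]
finger_gap: 0.0004
grasp_force: 0.0
```

Call:
{"op": "move_arm", "data": {"claw": [0,0,0,0,0], "linear": [[0,-0.006,0],[0,-0.006,0],[0,-0.006,0],[0,-0.006,0],[0,-0.004,0]], "rot": [[0,0,0],[0,0,0],[0,0,0],[0,0,0],[0,0,0]]}}

```text
time_s: 5.92
ee_pos: [0.5167, -0.0463, -0.0138]
ee_rot: [180.0, -0.0, -18.3]
contact_force: [0.0, -1.5, 0.4]
finger_gap: 0.0003
grasp_force: 1.2
```

Call:
{"op": "move_arm", "data": {"claw": [0,0,0,0,0], "linear": [[0,-0.003,0],[0,-0.003,0],[0,-0.003,0],[0,-0.003,0],[0,-0.003,0]], "rot": [[0,0,0],[0,0,0],[0,0,0],[0,0,0],[0,0,0]]}}

```text
time_s: 6.33
ee_pos: [0.5214, -0.0328, -0.0138]
ee_rot: [180.0, -0.0, -18.4]
contact_force: [-1.2, -3.8, 1.5]
finger_gap: 0.0007
grasp_force: 2.0
```

Run:
```python
from h import *
f=grab_frame("side"); grip(f); bl(f)
```

```text
tcp jig [-88.1 -52.3] -13.8 F [-0.5 -3.1  1.2]
fing 229 x,y,z 2/50/98% [[-113.0, -82.0, 15.0], [-90.0, -72.0, 106.0], [-77.0, -34.0, 108.0]]
body 5594 x,y,z 2/50/98% [[-123.0, -146.0, 86.0], [-92.0, -85.0, 125.0], [-57.0, 17.0, 184.0]]
blank jig c [-127.1   -9.2] size [14.5 58.6] ang 1.45 [[-135.10000610351562, 19.899999618530273], [-133.60000610351562, -38.70000076293945], [-119.0999984741211, -38.29999923706055], [-120.5999984741211, 20.200000762939453]]
```

Call:
{"op": "move_arm", "data": {"claw": [0,0,0,0,0], "linear": [[0,-0.002,0],[0,-0.002,0],[0,-0.001,0],[0,-0.001,0],[0,0,0]], "rot": [[0,0,0],[0,0,0],[0,0,0],[0,0,0],[0,0,0]]}}

```text
time_s: 6.8
ee_pos: [0.5232, -0.0271, -0.0138]
ee_rot: [-180.0, -0.0, -18.4]
contact_force: [-1.1, -2.6, 2.9]
finger_gap: 0.0004
grasp_force: 1.4
```

Call:
{"op": "move_arm", "data": {"claw": [0,0,0,0,0], "linear": [[0,-0.001,0],[0,-0.001,0],[0,-0.001,0],[0,0,0],[0,0,0]], "rot": [[0,0,0],[0,0,0],[0,0,0],[0,0,0],[0,0,0]]}}

```text
time_s: 7.22
ee_pos: [0.5241, -0.0242, -0.0138]
ee_rot: [-180.0, -0.0, -18.4]
contact_force: [-1.4, -3.1, 2.6]
finger_gap: 0.0003
grasp_force: 1.7
```

Call:
{"op": "move_arm", "data": {"claw": [0,0,0,0,0], "linear": [[0,-0.001,0],[0,-0.0005,0],[0,-0.0005,0],[0,0,0],[0,0,0]], "rot": [[0,0,0],[0,0,0],[0,0,0],[0,0,0],[0,0,0]]}}

```text
time_s: 7.63
ee_pos: [0.5244, -0.0237, -0.0138]
ee_rot: [179.9, 0.0, -18.3]
contact_force: [-5.0, -13.0, 3.8]
finger_gap: 0.0006
grasp_force: 6.9
```

Run:
```python
from h import *
f=grab_frame("side"); grip(f); bl(f)
```

```text
tcp jig [-88.1 -43.1] -13.8 F [ -4.2 -13.3   3.2]
fing 248 x,y,z 2/50/98% [[-113.0, -73.0, 22.0], [-89.0, -62.0, 106.0], [-76.0, -28.0, 108.0]]
body 5471 x,y,z 2/50/98% [[-123.0, -136.0, 86.0], [-92.0, -75.0, 125.0], [-57.0, 27.0, 184.0]]
blank jig c [-126.7   -0.6] size [14.6 56.6] ang 0.05 [[-134.10000610351562, 27.700000762939453], [-134.0, -29.0], [-119.4000015258789, -28.899999618530273], [-119.5, 27.700000762939453]]
```

The blank is square on the fence (angle 0.05°, left side at 27.7) with 13 N. I'll go round to the rear end with the fingers slightly spread.

Call:
{"op": "move_arm", "data": {"claw": [0,0,0,0,0], "linear": [[0,0.004,0],[0,0.016,0],[-0.022,0,0],[-0.022,0,0],[-0.022,0,0]], "rot": [[0,0,0],[0,0,0],[0,0,0],[0,0,0],[0,0,0]]}}

```text
time_s: 8.1
ee_pos: [0.4546, -0.02, -0.0142]
ee_rot: [-180.0, 0.0, -18.4]
contact_force: [1.0, 0.5, 0.2]
finger_gap: 0.0005
grasp_force: 0.0
```

Call:
{"op": "move_arm", "data": {"claw": [0.01,0.02,0.02,0.02,0.02], "linear": [[-0.02,0,0],[0,-0.02,0],[0,-0.02,0],[0,-0.02,0],[0,0,0]], "rot": [[0,0,0],[0,0,0],[0,0,0],[0,0,0],[0,0,0]]}}

```text
time_s: 8.52
ee_pos: [0.456, 0.0452, -0.0139]
ee_rot: [-179.9, -0.0, -18.2]
contact_force: [-0.2, -0.0, -0.6]
finger_gap: 0.02
grasp_force: 0.0
```

Run:
```python
from h import *
f=grab_frame("side"); grip(f); bl(f); cv2.imwrite("pics/s5.png",f["color"][200:400,150:450].repeat(2,0).repeat(2,1))
f=grab_frame("top"); bl(f)
```

```text
tcp jig [-174.8   -0.6] -14.1 F [ 1.  -0.6 -0.2]
fing 351 x,y,z 2/50/98% [[-187.0, -29.0, 21.0], [-174.0, -22.0, 89.0], [-150.0, 22.0, 107.0]]
body 5131 x,y,z 2/50/98% [[-209.0, -93.0, 85.0], [-175.0, -33.0, 125.0], [-143.0, 78.0, 184.0]]
blank jig c [-89.1  -0.4] size [59.  90.2] ang 89.16 [[-134.60000610351562, -29.200000762939453], [-44.400001525878906, -30.5], [-43.599998474121094, 28.399999618530273], [-133.6999969482422, 29.700000762939453]]
blank jig c [-80.7   0. ] size [80.9 55.8] ang 0.12 [[-121.19999694824219, 27.799999237060547], [-121.0999984741211, -28.0], [-40.20000076293945, -27.799999237060547], [-40.29999923706055, 28.0]]
```

View pics/s5.png

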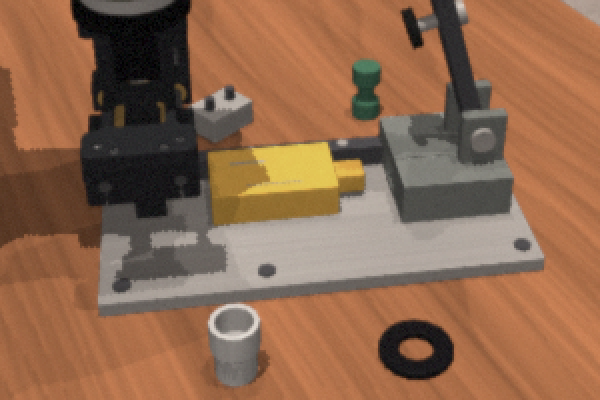

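The crop shows the blank along the fence at (275,185), its tongue facing the socket and the fingers behind it. I'll push along +x.

Call:
{"op": "move_arm", "data": {"claw": [0.02,0.02,0.02,0.02,0.02], "linear": [[0.006,0.0025,0],[0.006,0,0],[0.006,0,0],[0.006,0,0],[0.005,0,0]], "rot": [[0,0,0],[0,0,0],[0,0,0],[0,0,0],[0,0,0]]}}

```text
time_s: 9.03
ee_pos: [0.4832, 0.0304, -0.0139]
ee_rot: [-180.0, -0.0, -18.4]
contact_force: [-0.2, -0.5, -0.8]
finger_gap: 0.0198
grasp_force: 0.0
```

Call:
{"op": "move_arm", "data": {"claw": [0.02,0.02,0.02,0.02,0.02], "linear": [[0.003,0,0],[0.003,0,0],[0.003,0,0],[0.003,0,0],[0.003,0,0]], "rot": [[0,0,0],[0,0,0],[0,0,0],[0,0,0],[0,0,0]]}}

```text
time_s: 9.45
ee_pos: [0.4951, 0.0265, -0.0142]
ee_rot: [180.0, 0.2, -18.4]
contact_force: [-6.6, -0.1, 5.0]
finger_gap: 0.0199
grasp_force: 3.7
```

Run:
```python
from h import *
f=grab_frame("side"); grip(f); bl(f); f=grab_frame("top"); bl(f)
```

```text
tcp jig [-130.8   -4.6] -14.1 F [-3.  -0.7 -0.6]
fing 296 x,y,z 2/50/98% [[-143.0, -34.0, 20.0], [-131.0, -27.0, 86.0], [-106.0, 15.0, 107.0]]
body 5003 x,y,z 2/50/98% [[-165.0, -98.0, 85.0], [-133.0, -38.0, 125.0], [-100.0, 73.0, 184.0]]
blank jig c [-62.4  -0.3] size [58.7 59.8] ang 88.58 [[-93.0, -28.899999618530273], [-33.20000076293945, -30.299999237060547], [-31.700000762939453, 28.299999237060547], [-91.5, 29.799999237060547]]
blank jig c [-43.9  -0.1] size [29.1 55.8] ang 0.48 [[-58.70000076293945, 27.600000381469727], [-58.20000076293945, -28.100000381469727], [-29.200000762939453, -27.899999618530273], [-29.600000381469727, 27.899999618530273]]
```

Call:
{"op": "move_arm", "data": {"claw": [0.02,0.02,0.02,0.02,0.02], "linear": [[0.002,0,0],[0.002,0,0],[0.002,0,0],[0.002,0,0],[0.002,0,0]], "rot": [[0,0,0],[0,0,0],[0,0,0],[0,0,0],[0,0,0]]}}

```text
time_s: 9.97
ee_pos: [0.5049, 0.0233, -0.0142]
ee_rot: [180.0, 0.2, -18.4]
contact_force: [-6.1, 0.1, 3.6]
finger_gap: 0.0201
grasp_force: 3.1
```

Call:
{"op": "move_arm", "data": {"claw": [0.02,0.02,0.02,0.02,0.02], "linear": [[0.002,0,0],[0.002,0,0],[0.002,0,0],[0.002,0,0],[0.001,0,0]], "rot": [[0,0,0],[0,0,0],[0,0,0],[0,0,0],[0,0,0]]}}

```text
time_s: 10.38
ee_pos: [0.5137, 0.0205, -0.0142]
ee_rot: [180.0, 0.2, -18.4]
contact_force: [-7.3, -0.2, 4.0]
finger_gap: 0.02
grasp_force: 3.2
```

Run:
```python
from h import *
f=grab_frame("side"); grip(f); f=grab_frame("top"); bl(f)
```

```text
tcp jig [-112.    -4.6] -14.2 F [-5.  -0.2  2. ]
fing 299 x,y,z 2/50/98% [[-137.0, -34.0, 22.0], [-113.0, -27.0, 87.0], [-100.0, 15.0, 107.0]]
body 4932 x,y,z 2/50/98% [[-146.0, -98.0, 85.0], [-115.0, -38.0, 125.0], [-80.0, 65.0, 184.0]]
blank jig c [-20.2  -0. ] size [21.5 56.4] ang 2.62 [[-32.20000076293945, 27.600000381469727], [-29.600000381469727, -28.700000762939453], [-8.199999809265137, -27.700000762939453], [-10.800000190734863, 28.600000381469727]]
```

Tongue entering with steady force; continue slowly.

Call:
{"op": "move_arm", "data": {"claw": [0.02,0.02,0.02,0.02,0.02], "linear": [[0.002,0,0],[0.002,0,0],[0.002,0,0],[0.001,0,0],[0.001,0,0]], "rot": [[0,0,0],[0,0,0],[0,0,0],[0,0,0],[0,0,0]]}}

```text
time_s: 10.9
ee_pos: [0.5212, 0.018, -0.0142]
ee_rot: [180.0, 0.2, -18.4]
contact_force: [-6.2, 0.6, 2.3]
finger_gap: 0.0202
grasp_force: 3.1
```

Call:
{"op": "move_arm", "data": {"claw": [0.02,0.02,0.02,0.02,0.02], "linear": [[0.001,0,0],[0.001,0,0],[0,0,0],[0,0,0],[0,0,0]], "rot": [[0,0,0],[0,0,0],[0,0,0],[0,0,0],[0,0,0]]}}

```text
time_s: 11.32
ee_pos: [0.5233, 0.0172, -0.0142]
ee_rot: [180.0, 0.1, -18.4]
contact_force: [-4.3, -1.0, 0.8]
finger_gap: 0.02
grasp_force: 2.3
```

Call:
{"op": "move_arm", "data": {"claw": [0.02,0.02,0.02,0.02,0.02], "linear": [[0.0008,0,0],[0.0007,0,0],[0,0,0],[0,0,0],[0,0,0]], "rot": [[0,0,0],[0,0,0],[0,0,0],[0,0,0],[0,0,0]]}}

```text
time_s: 11.73
ee_pos: [0.5243, 0.0169, -0.0142]
ee_rot: [180.0, 0.2, -18.4]
contact_force: [-7.0, -0.9, 2.5]
finger_gap: 0.02
grasp_force: 3.3
```

Call:
{"op": "move_arm", "data": {"claw": [0.02,0.02,0.02,0.02,0.02], "linear": [[0.0005,0,0],[0.0005,0,0],[0,0,0],[0,0,0],[0,0,0]], "rot": [[0,0,0],[0,0,0],[0,0,0],[0,0,0],[0,0,0]]}}

```text
time_s: 12.15
ee_pos: [0.5243, 0.0169, -0.0142]
ee_rot: [180.0, 0.3, -18.3]
contact_force: [-12.7, 0.4, 7.8]
finger_gap: 0.02
grasp_force: 6.0
```

Run:
```python
from h import *
f=grab_frame("side"); grip(f); bl(f)
```

```text
tcp jig [-101.    -4.6] -14.2 F [-12.3   1.    8.8]
fing 306 x,y,z 2/50/98% [[-126.0, -34.0, 21.0], [-103.0, -27.0, 87.0], [-89.0, 15.0, 107.0]]
body 4962 x,y,z 2/50/98% [[-135.0, -98.0, 85.0], [-104.0, -38.0, 125.0], [-69.0, 63.0, 184.0]]
blank jig c [-30.5  -0.3] size [54.6 59.2] ang 0.47 [[-58.099998474121094, 29.100000381469727], [-57.599998474121094, -30.100000381469727], [-3.0, -29.600000381469727], [-3.5, 29.5]]
```

Call:
{"op": "move_arm", "data": {"claw": [0.02,0.02,0.02,0.02,0.02], "linear": [[0.0007,0,0],[0.0007,0,0],[0,0,0],[0,0,0],[0,0,0]], "rot": [[0,0,0],[0,0,0],[0,0,0],[0,0,0],[0,0,0]]}}

```text
time_s: 12.62
ee_pos: [0.5241, 0.017, -0.0143]
ee_rot: [179.9, 0.5, -18.3]
contact_force: [-19.4, 2.4, 13.6]
finger_gap: 0.0201
grasp_force: 9.8
```

Call:
{"op": "move_arm", "data": {"claw": [0.02,0.02,0.02,0.02,0.02], "linear": [[-0.003,0,0],[-0.01,0,0],[-0.015,0,0],[-0.02,0,0],[-0.02,0,0]], "rot": [[0,0,0],[0,0,0],[0,0,0],[0,0,0],[0,0,0]]}}

```text
time_s: 13.03
ee_pos: [0.4632, 0.0375, -0.0138]
ee_rot: [-180.0, -0.1, -18.4]
contact_force: [0.2, -0.2, -0.3]
finger_gap: 0.02
grasp_force: 0.0
```

```bash
sed -i 's/<-3)&/<5)\&/' h.py
python3 - <<'E'
from h import *
f=grab_frame("side"); grip(f); bl(f); g=grab_frame("top"); bl(g)
cv2.imwrite("pics/t6.png",np.hstack([g["color"][160:400,240:420],f["color"][220:340,190:430].repeat(2,0)[:, :] if 0 else cv2.resize(f["color"][220:340,220:430],(420,240))]))
E
```

```text
tcp jig [-169.5   -4.2] -14.3 F [ 0.1  1.8 -1.2]
fing 298 x,y,z 2/50/98% [[-194.0, -34.0, 20.0], [-167.0, -27.0, 87.0], [-156.0, 15.0, 107.0]]
body 5140 x,y,z 2/50/98% [[-199.0, -98.0, 85.0], [-166.0, -38.0, 125.0], [-134.0, 73.0, 184.0]]
blank jig c [-45.6  -8.9] size [94.3 82.1] ang 4.81 [[-96.0, 28.100000381469727], [-89.0999984741211, -53.70000076293945], [4.800000190734863, -45.79999923706055], [-2.0, 36.0]]
blank jig c [-44.5  -0. ] size [55.9 90.8] ang 89.88 [[-89.9000015258789, -27.899999618530273], [0.8999999761581421, -28.100000381469727], [1.0, 27.899999618530273], [-89.80000305175781, 28.0]]
```

View pics/t6.png

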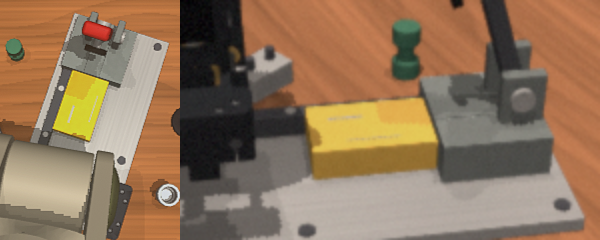

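The blank is home: the top view puts its rear edge at -89.9 and its sides at ±28, and the side crop shows the end face closed against the head block. Next I'll take the shut fingers over to the far side of the lever.

Call:
{"op": "move_arm", "data": {"claw": [0,0,0,0,0], "linear": [[0,0,-0.036],[0,0,-0.036],[0,0,-0.036],[0,0,-0.036],[0,0,-0.036]], "rot": [[0,0,0],[0,0,0],[0,0,0],[0,0,0],[0,0,0]]}}

```text
time_s: 13.55
ee_pos: [0.464, 0.0372, 0.1685]
ee_rot: [-180.0, -0.1, -18.4]
contact_force: [1.0, -0.9, 0.6]
finger_gap: 0.0002
grasp_force: 0.0
```

Call:
{"op": "move_arm", "data": {"claw": [0,0,0,0,0], "linear": [[0,-0.001,-0.036],[0,-0.001,-0.036],[0,-0.001,-0.036],[0.028,-0.001,0],[0.028,0,0]], "rot": [[0,0,0],[0,0,0],[0,0,0],[0,0,0],[0,0,0]]}}

```text
time_s: 13.97
ee_pos: [0.5198, 0.0234, 0.2775]
ee_rot: [-179.9, -0.4, -18.3]
contact_force: [0.1, -0.3, 0.0]
finger_gap: 0.0005
grasp_force: 0.0
```

Run:
```python
from h import *
f=grab_frame("side"); cv2.imwrite("pics/s7.png",f["color"]); s=manip.read_state(); t=tojig(s["ee_pos"][:2]*1000)[0]; print(t,s["ee_pos"],s["joint_positions"].round(1))
W=cloud(f); xy=tojig(W[...,:2].reshape(-1,2)*1000).reshape(480,640,2); z=W[...,2]*1000
m=(abs(xy[...,0]-t[0])<50)&(abs(xy[...,1]-t[1])<110)&(z>240)&(z<450)&(f["color"].max(-1)<75)
q=np.c_[xy[m],z[m]]; print(m.sum(),np.percentile(q,[1,5,50,95,99],axis=0).round(0).tolist())
n=m&(abs(xy[...,1]-t[1])<25); q=np.c_[xy[n],z[n]]; print(n.sum(), q[np.argsort(q[:,2])[:10]].round(0).tolist())
```

```text
[-103.90803023   -0.79217268] [0.52272619 0.02146052 0.274664  ] [-10.5  15.3  79.2  -0.   85.2  97.9]
4783 [[-143.0, -94.0, 313.0], [-140.0, -93.0, 325.0], [-110.0, -85.0, 393.0], [-80.0, -13.0, 416.0], [-76.0, 10.0, 417.0]]
965 [[-104.0, -7.0, 309.0], [-103.0, -7.0, 309.0], [-107.0, -7.0, 309.0], [-109.0, -8.0, 309.0], [-105.0, -8.0, 310.0], [-108.0, -8.0, 310.0], [-115.0, -8.0, 310.0], [-110.0, -9.0, 310.0], [-118.0, -8.0, 310.0], [-111.0, -9.0, 310.0]]
```

View pics/s7.png

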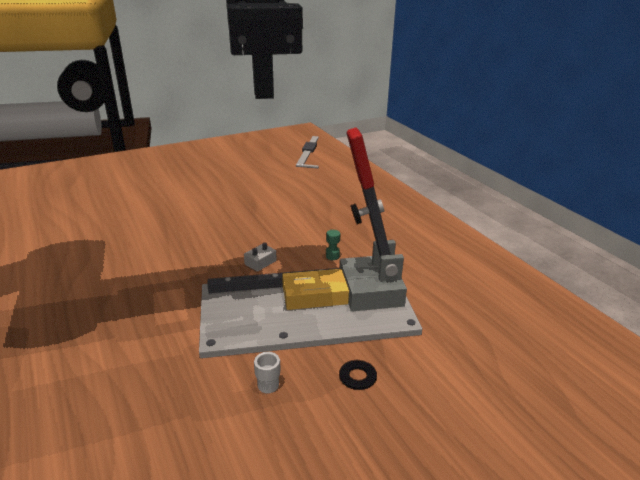

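The frame shows the fingertips at (263,97) high above the bed, the blank seated at (315,288), and the handle at (360,155). The height offset is still +34 mm. Carrying on over the lever and down behind it.

Call:
{"op": "move_arm", "data": {"claw": [0,0,0,0,0], "linear": [[0.029,0,0],[0.029,0,0],[0.029,0,0],[0.029,0,0],[0.029,0,0]], "rot": [[0,0,0],[0,0,0],[0,0,0],[0,0,0],[0,0,0]]}}

```text
time_s: 14.43
ee_pos: [0.6572, -0.0228, 0.2742]
ee_rot: [-180.0, -0.1, -18.4]
contact_force: [-0.4, 1.1, 0.8]
finger_gap: 0.0004
grasp_force: 0.0
```

Call:
{"op": "move_arm", "data": {"claw": [0,0,0,0,0], "linear": [[0.029,0,0],[0,0,0],[0,0,0.03],[0,0,0.03],[0,0,0.03]], "rot": [[0,0,0],[0,0,0],[0,0,0],[0,0,0],[0,0,0]]}}

```text
time_s: 14.85
ee_pos: [0.6832, -0.0313, 0.1832]
ee_rot: [-180.0, -0.1, -18.4]
contact_force: [-0.8, 0.6, -0.1]
finger_gap: 0.0003
grasp_force: 0.0
```

Run:
```python
from h import *
f=grab_frame("side"); cv2.imwrite("pics/s8.png",f["color"][0:320,200:500].repeat(1,0)); s=manip.read_state(); t=tojig(s["ee_pos"][:2]*1000)[0]; print(t,s["ee_pos"],s["ee_rot"],s["contact_force"].round(1),s["joint_positions"].round(0))
```

```text
[62.58514153 -0.64510173] [ 0.68079966 -0.03081541  0.1761887 ] [179.95511329   0.51020308 -18.36022118] [-1.6  0.2 -6.4] [-12.  40.  56.   0.  84.  96.]
```

View pics/s8.png

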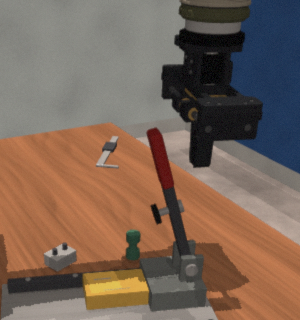

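The crop shows the fingertips at (200,165), behind and clear of the red handle's far face at (165,165). I'll work out the arc.

Run:
```python
import numpy as np
def T(th):
    r=158+18*(1.28-th)/1.28
    return np.array([60-r*np.cos(th)+8*np.sin(th)+11, 66+r*np.sin(th)+8*np.cos(th)-34.4])
th=np.r_[np.linspace(1.28,0.12,21)]
P=np.array([T(t) for t in th]); print(P[0].round(1),P[-1].round(1),T(0).round(1))
d=np.diff(P,axis=0); print([[round(a/1000,4),0,round(-b/1000,4)] for a,b in d])
```

```text
[ 33.4 185.3] [-101.1   60.4] [-105.    39.6]
[[np.float64(-0.0091), 0, np.float64(0.0017)], [np.float64(-0.0091), 0, np.float64(0.0022)], [np.float64(-0.009), 0, np.float64(0.0028)], [np.float64(-0.0088), 0, np.float64(0.0033)], [np.float64(-0.0087), 0, np.float64(0.0038)], [np.float64(-0.0085), 0, np.float64(0.0043)], [np.float64(-0.0082), 0, np.float64(0.0049)], [np.float64(-0.008), 0, np.float64(0.0054)], [np.float64(-0.0077), 0, np.float64(0.0058)], [np.float64(-0.0074), 0, np.float64(0.0063)], [np.float64(-0.007), 0, np.float64(0.0068)], [np.float64(-0.0066), 0, np.float64(0.0072)], [np.float64(-0.0062), 0, np.float64(0.0076)], [np.float64(-0.0058), 0, np.float64(0.008)], [np.float64(-0.0053), 0, np.float64(0.0084)], [np.float64(-0.0049), 0, np.float64(0.0087)], [np.float64(-0.0044), 0, np.float64(0.009)], [np.float64(-0.0039), 0, np.float64(0.0093)], [np.float64(-0.0033), 0, np.float64(0.0096)], [np.float64(-0.0028), 0, np.float64(0.0098)]]
```

Call:
{"op": "move_arm", "data": {"claw": [0,0,0,0,0], "linear": [[0,0,0],[-0.008,0,0],[-0.008,0,0],[-0.007,0,0],[-0.006,0,0]], "rot": [[0,0,0],[0,0,0],[0,0,0],[0,0,0],[0,0,0]]}}

```text
time_s: 15.32
ee_pos: [0.6559, -0.0221, 0.1871]
ee_rot: [-180.0, -0.3, -18.4]
contact_force: [0.7, -0.1, 0.8]
finger_gap: 0.0005
grasp_force: 0.0
```

Call:
{"op": "move_arm", "data": {"claw": [0,0,0,0,0], "linear": [[-0.0091,0,0.0017],[-0.0091,0,0.0022],[-0.009,0,0.0028],[-0.0088,0,0.0033],[0,0,0]], "rot": [[0,0,0],[0,0,0],[0,0,0],[0,0,0],[0,0,0]]}}

```text
time_s: 15.73
ee_pos: [0.6215, -0.0107, 0.1762]
ee_rot: [-180.0, -0.2, -18.3]
contact_force: [1.8, -0.6, 0.3]
finger_gap: 0.0003
grasp_force: 0.5
```

```bash
cat >> h.py <<'E'
def lever(f):
    h=cv2.cvtColor(f["color"],cv2.COLOR_BGR2HSV); W=cloud(f); xy=tojig(W[...,:2].reshape(-1,2)*1000).reshape(480,640,2); z=W[...,2]*1000
    m=(h[...,1]>170)&((h[...,0]<5)|(h[...,0]>174))&(abs(xy[...,1])<30)&(xy[...,0]>-160)&(xy[...,0]<60)&(z>50)
    q=np.c_[xy[m][:,0],z[m]]; c=q.mean(0); d=np.linalg.svd(q-c,full_matrices=False)[2][0]; d*=np.sign(-d[0])
    print("red n",m.sum(),"mean x,z",c.round(0),"ang axis",round(float(np.arctan2(d[1],-d[0])),2),"ang from hinge",round(float(np.arctan2(c[1]-66,60-c[0])),2))
    s=manip.read_state(); print("tcp",tojig(s["ee_pos"][:2]*1000)[0].round(1),(s["ee_pos"][2]*1000).round(1),"F",s["contact_force"].round(1),s["ee_rot"].round(1),s["time_s"])
E
python3 - <<'E'
from h import *
f=grab_frame("side"); lever(f)
E
```

```text
red n 715 mean x,z [-25. 220.] ang axis 1.31 ang from hinge 1.07
tcp [ 0.2 -0.3] 176.2 F [1.  0.9 0.8] [-180.    -0.2  -18.4] 15.7833
```

The lever follows. Continuing along the arc.

Call:
{"op": "move_arm", "data": {"claw": [0,0,0,0,0], "linear": [[-0.0087,0,0.0038],[-0.0085,0,0.0043],[-0.0082,0,0.0049],[-0.008,0,0.0054],[-0.0077,0,0.0058]], "rot": [[0,0,0],[0,0,0],[0,0,0],[0,0,0],[0,0,0]]}}

```text
time_s: 16.2
ee_pos: [0.584, 0.0016, 0.1516]
ee_rot: [-180.0, -0.3, -18.4]
contact_force: [6.3, -1.5, 1.4]
finger_gap: 0.0005
grasp_force: 2.4
```

Call:
{"op": "move_arm", "data": {"claw": [0,0,0,0,0], "linear": [[-0.0074,0,0.0063],[-0.007,0,0.0068],[-0.0066,0,0.0072],[-0.0062,0,0.0076],[0,0,0]], "rot": [[0,0,0],[0,0,0],[0,0,0],[0,0,0],[0,0,0]]}}

```text
time_s: 16.62
ee_pos: [0.5566, 0.0107, 0.1224]
ee_rot: [-180.0, -0.0, -18.4]
contact_force: [0.9, -1.0, 1.2]
finger_gap: 0.0005
grasp_force: 0.5
```

Run:
```python
from h import *
f=grab_frame("side"); lever(f)
```

```text
red n 886 mean x,z [-87. 156.] ang axis 0.83 ang from hinge 0.55
tcp [-68.1  -0.3] 122.8 F [-0.  -0.5  0.3] [-180.    -0.   -18.4] 16.6667
```

Call:
{"op": "move_arm", "data": {"claw": [0,0,0,0,0], "linear": [[-0.0058,0,0.008],[-0.0053,0,0.0084],[-0.0049,0,0.0087],[-0.0044,0,0.009],[0,0,0]], "rot": [[0,0,0],[0,0,0],[0,0,0],[0,0,0],[0,0,0]]}}

```text
time_s: 17.08
ee_pos: [0.5356, 0.0176, 0.0864]
ee_rot: [180.0, 0.2, -18.4]
contact_force: [-0.0, 0.6, -0.1]
finger_gap: 0.0006
grasp_force: 0.1
```

Call:
{"op": "move_arm", "data": {"claw": [0,0,0,0,0], "linear": [[-0.0039,0,0.0093],[-0.0033,0,0.006],[-0.003,0,0.004],[0,0,0],[0,0,0]], "rot": [[0,0,0],[0,0,0],[0,0,0],[0,0,0],[0,0,0]]}}

```text
time_s: 17.5
ee_pos: [0.5266, 0.0206, 0.0683]
ee_rot: [180.0, 0.1, -18.4]
contact_force: [0.4, 0.1, 0.2]
finger_gap: 0.0006
grasp_force: 0.0
```

Run:
```python
from h import *
f=grab_frame("side"); lever(f)
```

```text
red n 873 mean x,z [-107.   97.] ang axis 0.25 ang from hinge 0.18
tcp [-99.8  -0.4] 68.4 F [ 0.5 -0.4  0.3] [ 1.80e+02  1.00e-01 -1.84e+01] 17.55
```

Call:
{"op": "move_arm", "data": {"claw": [0,0,0,0,0], "linear": [[-0.002,0,0.005],[-0.002,0,0.005],[-0.001,0,0.004],[0,0,0.003],[0,0,0.002]], "rot": [[0,0,0],[0,0,0],[0,0,0],[0,0,0],[0,0,0]]}}

```text
time_s: 17.97
ee_pos: [0.5222, 0.0221, 0.0492]
ee_rot: [-180.0, 0.1, -18.4]
contact_force: [-0.8, 1.3, 3.9]
finger_gap: 0.0002
grasp_force: 2.0
```

Call:
{"op": "move_arm", "data": {"claw": [0,0,0,0,0], "linear": [[0,0,0.001],[0,0,0.001],[0,0,0.001],[0,0,0.001],[0,0,0.001]], "rot": [[0,0,0],[0,0,0],[0,0,0],[0,0,0],[0,0,0]]}}

```text
time_s: 18.38
ee_pos: [0.5219, 0.0222, 0.0444]
ee_rot: [180.0, 0.1, -18.4]
contact_force: [-3.2, 0.5, 4.0]
finger_gap: 0.0004
grasp_force: 2.1
```

Run:
```python
from h import *
f=grab_frame("side"); lever(f)
```

```text
red n 850 mean x,z [-110.   74.] ang axis 0.04 ang from hinge 0.05
tcp [-104.9   -0.3] 44.2 F [-2.5  1.6  3.2] [ 1.80e+02  1.00e-01 -1.84e+01] 18.4333
```

Call:
{"op": "move_arm", "data": {"claw": [0,0,0], "linear": [[0,0,0.001],[0,0,0.001],[0,0,0.001]], "rot": [[0,0,0],[0,0,0],[0,0,0]]}}

```text
time_s: 18.68
ee_pos: [0.5224, 0.022, 0.0423]
ee_rot: [180.0, 0.0, -18.3]
contact_force: [-10.9, 2.2, 24.2]
finger_gap: 0.0003
grasp_force: 11.6
```

Call:
{"op": "move_arm", "data": {"claw": [0,0,0], "linear": [[0,0,0.0005],[0,0,0.0005],[0,0,0]], "rot": [[0,0,0],[0,0,0],[0,0,0]]}}

```text
time_s: 18.93
ee_pos: [0.5224, 0.022, 0.0423]
ee_rot: [180.0, 0.0, -18.3]
contact_force: [-11.2, 2.5, 23.7]
finger_gap: 0.0005
grasp_force: 11.9
```

Call:
{"op": "move_arm", "data": {"claw": [0,0,0], "linear": [[0,0,0.0005],[0,0,0],[0,0,0]], "rot": [[0,0,0],[0,0,0],[0,0,0]]}}

```text
time_s: 19.18
ee_pos: [0.5224, 0.022, 0.0422]
ee_rot: [180.0, -0.0, -18.3]
contact_force: [-13.7, 1.2, 28.3]
finger_gap: 0.0004
grasp_force: 14.2
```

Contact is firm, so no more pushing. I'll lift off gently and look.

Call:
{"op": "move_arm", "data": {"claw": [0,0,0,0,0], "linear": [[0,0,-0.001],[0,0,-0.001],[0,0,-0.002],[0,0,-0.01],[0,0,-0.03]], "rot": [[0,0,0],[0,0,0],[0,0,0],[0,0,0],[0,0,0]]}}

```text
time_s: 19.6
ee_pos: [0.5207, 0.0222, 0.0818]
ee_rot: [179.9, 0.4, -18.4]
contact_force: [-0.1, -0.0, -0.4]
finger_gap: 0.0005
grasp_force: 0.0
```

Call:
{"op": "move_arm", "data": {"claw": [0,0,0,0,0], "linear": [[0,0,-0.04],[0,0,-0.04],[0,0,-0.04],[-0.03,0,0],[0,0,0]], "rot": [[0,0,0],[0,0,0],[0,0,0],[0,0,0],[0,0,0]]}}

```text
time_s: 20.02
ee_pos: [0.4924, 0.0324, 0.2065]
ee_rot: [-180.0, -0.2, -18.3]
contact_force: [-1.0, 0.1, -0.6]
finger_gap: 0.0008
grasp_force: 0.0
```

Run:
```python
from h import *
f=grab_frame("side"); lever(f); g=grab_frame("top")
W=cloud(f); xy=tojig(W[...,:2].reshape(-1,2)*1000).reshape(480,640,2); z=W[...,2]*1000
y=(yellow(f)>0)|True
m=(abs(z-38)<2.5)&(xy[...,0]>-120)&(xy[...,0]<10)&(xy[...,1]<-14)&(xy[...,1]>-40)
q=xy[m]; print("blank top -y strip x,y",np.percentile(q,[1,99],axis=0).round(1), np.median(z[m]))
cv2.imwrite("pics/s9.png",cv2.resize(f["color"][220:340,220:420],(800,480)))
```

```text
red n 990 mean x,z [-109.   77.] ang axis 1.47 ang from hinge 0.06
tcp [-135.1   -0.2] 205.3 F [1.  0.2 0.2] [-1.80e+02 -1.00e-01 -1.83e+01] 20.0667
blank top -y strip x,y [[-91.2 -30. ]
 [ -1.8 -14.1]] 38.04279962472811
```

View pics/s9.png

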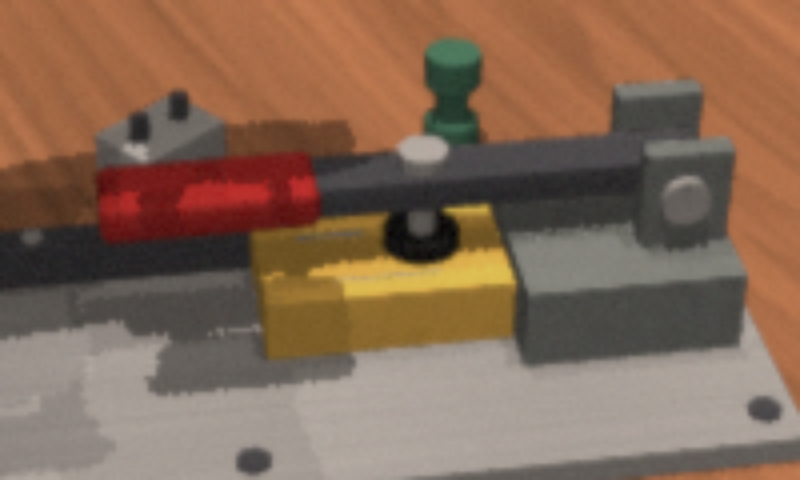

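The crop shows the lever level with its pad (420,235) flat on the blank, the blank shut against the head block, and the robot clear. Handing in.

```bash
python3 -c "
from station import workorder; print(workorder.sign_off())"
```

```text
the job is handed in; nothing more can be done
None
```

The blank is home against the fence and head block, and the lever is down with its pad on the blank; the job is signed off. My last push reached about 28 N at the handle (roughly 43 N at the pad by the 1.8 rule), well above the 14 N or so the clamp keeps, and I saw no damage in the final picture but cannot rule out crushing.

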